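Work the release lever, then hold the vault latch drawn back

ROBOT

A 6-joint arm with a two-finger parallel gripper is mounted at the origin on the work surface. World frame = base frame: x ahead of the robot, y to its left, z up, the work surface at z = 0. Lengths are in m, angles in rad, forces in N, time in s.
With the tool pointing down it reaches from about 0.375 to 0.925 m from the base axis. Payload 5.7 kg.
Tool frame: the origin (TCP) lies midway between the tips of the shut fingers; the grasp point (between the pads) lies 19 mm behind it; z points along the fingers, x is the direction in which the jaws open and shut, and the axes are right-handed (so a half turn about z gives the same grasp; the last joint's range is limited). The gripper opens to 88 mm and grips with 3 to 60 N. Pads are 20 mm wide; open, the fingers measure 115 mm over their backs; the gripper's body (75 mm by 178 mm) begins 61 mm behind the grasp point.
Start: joints at [1.184, 0.359, 1.51, -0, 1.272, -0.115], TCP at [0.161, 0.578, 0.223] pointing down, gripper open.
Joint ranges: [-2.97, 2.97], [-1.01, 2.36], [0.21, 2.38], [-0.96, 4.11], [0.2, 2.71], [-2.98, 2.98]. Speed limits (rad/s): [2.39, 2.39, 3.14, 3.14, 3.14, 3.14].

INTERFACE

Orientations are given as a unit quaternion [x, y, z, w].
In Python, from bench import move_ptp, servo_line, goto_joints, move_gripper, sleep, inverse_kinematics, capture, PlanningError, close_job, spot_in, silhouettes, current_clock, current_joint_pos, current_qvel, current_joint_torque, current_position, current_orientation, current_force, current_torque, current_finger_gap gives the robot as it stands. Calls block until the motion is done:
- move_ptp(position, orientation): joint-space move of the TCP to a pose.
- servo_line(position, orientation=None, rate=0.15, contact_N=None): straight line of the TCP; orientation=None keeps the orientation; rate is the mean speed in m/s. With contact_N (N) it stops when the force on the tool has changed by that much, and returns True; else False.
- goto_joints(angles): joint-space move.
- move_gripper(opening): finger opening in m; the grip force is fixed at half the most; returns when the fingers have stopped.
- sleep(seconds).
- inverse_kinematics(position, orientation): joint angles nearest the present ones, or None.
- capture(name): name is "side" or "top"; returns a dict with "image" (420x560x3 uint8, blue, green, red), "range_z" (420x560 float32, m along the optical axis (not along the pixel's ray), 0 where there is no reading), "intrinsics" (3x3 intrinsics, pixels), "R" (3x3) and "t" (3): a world point X has camera coordinates R X + t. Camera axes: x right, y down, z forward; pixel columns grow to the right and rows downward; lengths in m; the calibration is good to about 2 mm. A picture is of the moment at which its call begins.
A pose or a line that the arm cannot do raises PlanningError and nothing moves.
- close_job(): hands the job in, once; it reports no verdict.
Trained networks look in the newest picture that a camera, given by its name, has taken for a name from the list of things; names that differ only in an ending like _2 or _b are one class to them, and where a whole thing is asked for, a point or a joint stands for the part that bears it (a point fixed in the world has none). Each returns a list of dicts, best first, with "conf" (0 to 1); they miss things now and then, are a little off and sometimes report something else, mostly with a low value. They report only what shows in the picture. A call takes as long as a camera call.
- spot_in(camera, query): "xy" ([column, row] in pixels, amid what is visible of it).
- silhouettes(camera, query): "region" (420x560 bool, what is visible of it) and "xy" ([column, row] in pixels, amid what is visible of it).
Readings, each from a call of its own:
- current_clock(): time.
- current_joint_pos(): joint angles.
- current_qvel(): joint speeds.
- current_joint_torque(): joint torques, N m.
- current_position(): TCP position.
- current_orientation(): TCP orientation.
- current_force(): force on the tool from outside, world axes, zero at the start.
- current_torque(): the same for the moment, N m.
- current_finger_gap(): finger opening in m.
Only numpy, scipy, OpenCV 4.12 (cv2) and the standard library are available. Lean on these libraries where they do the work, as an engineer would, in place of code of your own. Each camera call takes 0.05 s, during which the arm holds its last target. There are 200 camera calls.

TASK

Function-check the vault door lying on the bench: swing the sprung T-bar release lever all the way to its stop and let it spring back to rest, then push the spring latch's thumb block back (the way the bolt retracts) past its click and keep it pressed there with the fingers. The program finishes while still holding the block pushed back; nothing is let go. Leave the coin box, lock cylinder and clamp ring where they are.

Things in the scene. Friction and masses are not known exactly. Their poses are not given: they have to be found in the camera images.
- door: Grey steel cabinet door fixed flat on the bench, inner face up, 260 (x) x 340 (y) x 30 mm thick; yaw varies. Origin at the centre of its underside; top face at z = 30 mm. The lever unit and latch unit are fixed on it side by side, about 180 mm apart along the door's y, either one on either side; both have its yaw and both are pushed towards its +x.
- latch_unit: Spring latch on the door, plate 150 x 78 mm. Origin on the door's top (z = 30 mm) below the thumb block at rest; yaw that of the door. Heights above the door: bolt (28 mm wide, runs from the block to -x past the door's edge) 15 mm; bridge over it 20 mm, centred at x = -40 mm; spring barrel at x 57 to 105 mm, 38 mm; click pawl beside the block at y 22 to 39 mm, 28 mm.
- thumb_face (a point): Point on the thumb block's near (-x) face, mid-width, 45 mm above the door's top (z = 75 mm); moves with the block. The block is a plain upright dark steel block 20 mm thick along x, 40 mm wide along y, its top 13 mm above this point. Axes are those of the latch unit.
- latch (a joint): Travel of thumb block and bolt in m: 0 at rest (bolt out), growing towards the latch unit's +x, 0.038 at the end stop. The spring resists with about 4 N at the start, 11 N at the stop; the click adds up to about 4 N between 0.014 and 0.020 and is fully past at 0.026. The click does not hold it: let go, the spring drives it back to 0.
- lever_unit: Release lever stand, fixed on the door: plate 90 x 60 x 4 mm with two cheeks 42 mm high. Origin on the door's top face (z = 30 mm) below the pivot; the pivot runs along y, 32 mm above the origin. Yaw that of the door.
- lever_bar (a point): Middle of the lever's T-bar, 80 mm from the pivot; moves with the lever. The bar is dark steel, 14 mm thick and 62 mm long along y, on a 10 mm round shaft. At rest it is 35 mm to -x of the pivot and 72 mm above it (z = 134 mm).
- lever (a joint): Angle of the lever in rad: 0 at rest (leaning 0.45 rad to -x), growing as the bar swings towards the lever unit's +x, 0.9 at the stop (leaning 0.45 rad to +x, bar 35 mm to +x of the pivot, z = 134 mm; upright at 0.45, z = 142 mm). A spring resists with about 2 N at the bar at the start and 5 N at the stop, and returns it to 0 when let go.
- coin_box: Bystander: dented open steel coin box, 100 x 140 x 70 mm high, with two copper tokens in it; origin at the centre of its underside. On the bench to the right of the door.
- lock_cylinder: Bystander: brass lock cylinder, 28 mm across, 34 mm high, standing on the far middle part of the door between the two units; origin at the centre of its underside.
- clamp_ring: Bystander: painted clamp ring, 90 mm outside, 68 mm inside, 16 mm high, lying on the bench to the left of the door; origin at the centre of its underside.

How it is judged:
By the outcome, as a careful person would: the job done as asked, in the order asked, and still so for the second after the job is handed in, while the arm keeps its last pose, push and grip.
It also fails if it takes over 40 s, if anything falls off the work surface, if the arm or the gripper's body presses on something with over 40 N, if the wrist force passes 120 N, or if a joint passes its speed limit or range.

## Working session

There is one attempt and no reset: what is moved stays moved. The work goes in short steps, each a Python script; the robot and the scene stay as the last script left them, time stands still between calls to the robot, and variables do not carry over. Pictures are saved under pics/ and viewed, about 8 in all and at most 12, crops included, and the job is handed in when it is done.

```bash
mkdir -p pics
cat > h.py <<'E'
import numpy as np, cv2
from bench import *
def cloud(c):
    K,R,t,z=c["intrinsics"],np.array(c["R"]),np.array(c["t"]),c["range_z"]
    v,u=np.mgrid[:z.shape[0],:z.shape[1]]
    P=np.stack([(u-K[0][2])/K[0][0]*z,(v-K[1][2])/K[1][1]*z,z],-1)
    W=(P-t)@R
    W[z<=0]=np.nan
    return W
E
python3 - <<'E'
from h import *
ims=[]
for n in ("top","side"):
    c=capture(n); W=cloud(c); ims.append(c["image"])
    cv2.imwrite(f"pics/{n}1.png",c["image"])
    for q in ("door","latch_unit","thumb_face","lever_unit","lever_bar","lock_cylinder","coin_box","clamp_ring"):
        for s in silhouettes(n,q)[:2]:
            P=W[s["region"]];P=P[~np.isnan(P[:,0])]
            if len(P)<5: continue
            r=cv2.minAreaRect((P[:,:2]*1000).astype(np.float32))
            print(n,q,round(s["conf"],2),np.round(s["xy"]),len(P),"med",np.median(P,0).round(3),"z95",np.percentile(P[:,2],[5,95]).round(3),"rect",np.round(r[0]),np.round(r[1]),round(r[2],1))
print(current_clock(),current_orientation(),current_finger_gap())
E
```

```text
top door 0.97 [266. 232.] 8361 med [0.526 0.024 0.031] z95 [0.025 0.036] rect [553.   6.] [281. 343.] 0.5
top thumb_face 0.56 [302. 234.] 593 med [ 0.527 -0.079  0.047] z95 [0.04 0.09] rect [513. -71.] [ 54. 181.] 88.5
top lever_unit 0.61 [242. 228.] 690 med [0.535 0.094 0.038] z95 [0.031 0.142] rect [543.  97.] [95. 61.] 1.9
top lever_bar 0.49 [240. 228.] 196 med [0.509 0.095 0.138] z95 [0.067 0.144] rect [523.  95.] [48. 58.] 0.2
top lock_cylinder 0.43 [268. 192.] 84 med [0.628 0.011 0.064] z95 [0.045 0.068] rect [631.  12.] [25. 25.] 27.1
top coin_box 0.72 [415. 226.] 2120 med [ 0.544 -0.403  0.009] z95 [0.    0.071] rect [ 539. -407.] [100. 168.] 0.9
top clamp_ring 0.66 [138. 221.] 371 med [0.543 0.371 0.016] z95 [0.004 0.021] rect [542. 370.] [91. 84.] 46.3
top clamp_ring 0.61 [238. 227.] 174 med [0.509 0.097 0.138] z95 [0.068 0.144] rect [523.  96.] [48. 55.] 0.2
side door 0.91 [255. 231.] 7534 med [ 0.51  -0.006  0.029] z95 [0.018 0.032] rect [551.   7.] [275. 338.] 1.0
side latch_unit 0.72 [282. 238.] 2014 med [ 0.554 -0.086  0.043] z95 [0.032 0.084] rect [539. -75.] [242.  9
[... 302 characters left out ...]
031 0.139] rect [540. 155.] [ 89. 175.] 2.4
side lever_bar 0.61 [232. 182.] 193 med [0.521 0.096 0.108] z95 [0.018 0.141] rect [544. 152.] [186.  57.] 68.6
side lock_cylinder 0.55 [287. 198.] 138 med [0.629 0.009 0.06 ] z95 [0.036 0.065] rect [632.  14.] [27. 28.] 73.6
side coin_box 0.72 [350. 352.] 4592 med [ 0.549 -0.39   0.014] z95 [0.001 0.069] rect [ 557. -386.] [135. 152.] 0.9
side coin_box 0.72 [268. 243.] 832 med [ 0.528 -0.079  0.045] z95 [0.04  0.088] rect [513. -71.] [191.  64.] 8.0
side clamp_ring 0.89 [207. 144.] 371 med [0.545 0.369 0.013] z95 [0.001 0.018] rect [550. 378.] [108.  88.] 43.3
0.9 [ 7.96391776e-01  6.04781066e-01 -3.09791611e-05  6.30016981e-06] 0.0876888651858737
```

View pics/top1.png

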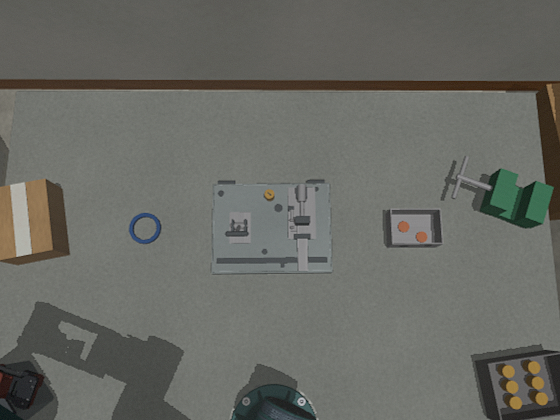

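View pics/side1.png

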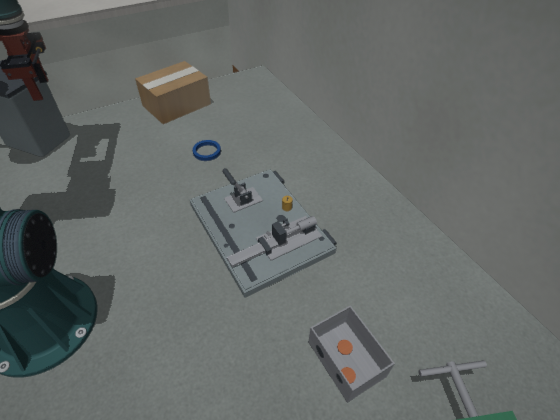

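The top view shows the lever on the left (bar ≈ px 240,228) and the latch on the right (block ≈ px 303,220). The brass cylinder is at 268,194. The silhouettes agree with this, so next I'll refine the bar, block and yaw.

```bash
cat >> h.py <<'E'
def box(W,lo,hi):
    P=W.reshape(-1,3); P=P[~np.isnan(P[:,0])]
    return P[np.all((P>lo)&(P<hi),axis=1)]
def rep(tag,P):
    if len(P)<4: print(tag,len(P)); return
    r=cv2.minAreaRect((P[:,:2]*1000).astype(np.float32))
    print(tag,len(P),"x",np.percentile(P[:,0],[3,50,97]).round(4),"y",np.percentile(P[:,1],[3,50,97]).round(4),"z",P[:,2].min().round(3),P[:,2].max().round(3),"rect",np.round(r[0]),np.round(r[1]),round(r[2],1))
def look(tag=""):
    for n in ("top","side"):
        W=cloud(capture(n))
        rep(tag+n+" block",box(W,[.44,-.14,.076],[.62,-.03,.10]))
        rep(tag+n+" bar",box(W,[.45,.04,.118],[.64,.15,.155]))
E
python3 - <<'E'
from h import *
look()
for n in ("top","side"):
    W=cloud(capture(n))
    rep(n+" door",box(W,[.38,-.2,.025],[.72,.22,.036]))
    rep(n+" cheeks",box(W,[.48,.05,.06],[.6,.14,.08]))
    rep(n+" bolt",box(W,[.40,-.14,.04],[.46,-.03,.05]))
# yaw from lever->latch line & IK check
from scipy.spatial.transform import Rotation as Rn
for yaw in (90,-90):
    q=(Rn.from_euler('z',yaw,degrees=True)*Rn.from_euler('x',180,degrees=True)).as_quat()
    print(yaw,q,[inverse_kinematics(p,q) for p in ([.46,.096,.2],[.56,.096,.126],[.46,-.08,.065],[.55,-.08,.065])])
E
```

```text
top block 118 x [0.5446 0.5539 0.564 ] y [-0.0994 -0.0801 -0.061 ] z 0.076 0.095 rect [554. -80.] [21. 39.] 1.4
top bar 136 x [0.4995 0.506  0.5134] y [0.0684 0.0942 0.1209] z 0.119 0.147 rect [509.  95.] [19. 58.] 1.0
side block 144 x [0.5451 0.5533 0.5649] y [-0.0968 -0.08   -0.058 ] z 0.076 0.09 rect [555. -77.] [20. 42.] 0.3
side bar 98 x [0.5    0.505  0.5124] y [0.0676 0.0933 0.1218] z 0.131 0.142 rect [506.  96.] [13. 59.] 0.3
top door 8279 x [0.4212 0.5371 0.6665] y [-0.1528  0.0213  0.1659] z 0.025 0.036 rect [548.   7.] [268. 339.] 0.9
top cheeks 106 x [0.5278 0.541  0.5565] y [0.0736 0.0928 0.115 ] z 0.06 0.08 rect [542.  95.] [48. 32.] 89.6
top bolt 144 x [0.4203 0.4394 0.4594] y [-0.0951 -0.0813 -0.0676] z 0.04 0.05 rect [439. -65.] [40. 61.] 1.5
side door 7921 x [0.4217 0.5275 0.6654] y [-0.1535 -0.0021  0.1628] z 0.025 0.036 rect [549.   8.] [269. 339.] 0.6
side cheeks 131 x [0.5255 0.5403 0.5572] y [0.0752 0.089  0.1178] z 0.06 0.08 rect [542.  97.] [35. 46.] 1.1
side bolt 182 x [0.4204 0.4392 0.4586] y [-0.0926 -0.0794 -0.0646] z 0.04 0.048 rect [439. -78.] [30. 41.]
[... 386 characters left out ...]
     7.89212435e-01, -1.89109562e+00]), array([-2.68729513e-01,  4.86298650e-01,  1.76645862e+00, -4.44089210e-16,
        8.88835379e-01, -1.83952584e+00])]
-90 [ 7.07106781e-01 -7.07106781e-01 -4.32978028e-17  4.32978028e-17] [array([ 5.85884734e-02,  1.95931105e-01,  1.81012353e+00, -4.44089210e-16,
        1.13553802e+00,  1.62938480e+00]), array([ 4.82123345e-02,  4.18191352e-01,  1.68762146e+00, -4.44089210e-16,
        1.03577984e+00,  1.61900866e+00]), array([-3.20299295e-01,  3.91283641e-01,  1.96109658e+00, -4.44089210e-16,
        7.89212435e-01,  1.25049703e+00]), array([-2.68729513e-01,  4.86298650e-01,  1.76645862e+00, -4.44089210e-16,
        8.88835379e-01,  1.30206681e+00])]
```

```bash
cat > lev.py <<'E'
from h import *
q=[np.sqrt(.5),np.sqrt(.5),0,0]
f0=lambda s:print(s,round(current_clock(),2),np.round(current_position(),4),np.round(current_force(),1))
move_gripper(0.0)
move_ptp([.455,.095,.23],q)
servo_line([.455,.095,.127],rate=.12)
f0("low"); 
print(servo_line([.52,.096,.127],rate=.05,contact_N=1.2)); f0("touch")
servo_line([.548,.096,.127],rate=.06); f0("548")
for x in np.arange(.551,.572,.0025):
    servo_line([x,.096,.127],rate=.04); f0("x")
    if abs(current_force()[0])>14: break
c=capture("side"); cv2.imwrite("pics/side2.png",cv2.resize(c["image"][120:300,160:360],None,fx=3,fy=3))
look("push ")
E
python3 lev.py
```

```text
low 5.48 [0.4555 0.0951 0.1275] [ 0.9 -0.2  0.5]
True
touch 6.25 [0.4898 0.0955 0.1266] [-1.2 -0.9 -1.1]
548 7.39 [0.5467 0.096  0.1261] [-4.9 -0.1 -1.3]
x 7.64 [0.5497 0.0961 0.1261] [-6.3  1.  -1.8]
x 7.89 [0.5522 0.0962 0.1261] [-5.7  1.7 -0.5]
x 8.14 [0.5547 0.0962 0.1261] [-4.9  1.6 -0.8]
x 8.39 [0.5572 0.0962 0.1262] [-5.   1.5 -0.6]
x 8.64 [0.5585 0.0963 0.126 ] [-7.9  1.7  1.4]
x 8.89 [0.559  0.0963 0.1258] [-11.6   1.8   4.3]
x 9.14 [0.5594 0.0963 0.1256] [-16.7   0.    7.4]
push top block 118 x [0.5448 0.5537 0.5638] y [-0.0991 -0.0801 -0.061 ] z 0.078 0.097 rect [555. -80.] [20. 39.] 0.1
push top bar 0
push side block 143 x [0.5451 0.5533 0.5643] y [-0.0965 -0.0801 -0.0582] z 0.077 0.09 rect [555. -77.] [21. 41.] 1.3
push side bar 104 x [0.5475 0.5556 0.5809] y [0.0688 0.0875 0.106 ] z 0.118 0.155 rect [565.  88.] [23. 49.] 55.2
```

The TCP hit a hard stop at x≈0.559, as predicted for 0.9 rad. Next I'll release the lever, confirm it is back at rest, then do the latch.

```bash
cat > lat.py <<'E'
from h import *
q=[np.sqrt(.5),np.sqrt(.5),0,0]
f0=lambda s:print(s,round(current_clock(),2),np.round(current_position(),4),np.round(current_force(),1))
servo_line([.452,.095,.127],rate=.09); f0("back")
servo_line([.452,.095,.19],rate=.12)
look("rel ")
move_ptp([.505,-.079,.19],q)
servo_line([.505,-.079,.067],rate=.1); f0("low")
print(servo_line([.55,-.079,.067],rate=.04,contact_N=2)); f0("touch")
for x in (.545,.552,.558,.562,.566):
    servo_line([x,-.079,.067],rate=.03); f0("x")
c=capture("side"); cv2.imwrite("pics/side3.png",cv2.resize(c["image"][120:300,160:360],None,fx=3,fy=3))
look("push ")
E
python3 lat.py
```

```text
back 10.71 [0.4528 0.095  0.1271] [-0.4 -0.2 -0.2]
rel top block 118 x [0.5443 0.5537 0.5641] y [-0.0994 -0.08   -0.0611] z 0.08 0.096 rect [554. -80.] [21. 39.] 0.1
rel top bar 0
rel side block 143 x [0.5454 0.5531 0.5644] y [-0.0967 -0.0801 -0.0585] z 0.076 0.09 rect [555. -77.] [21. 41.] 2.3
rel side bar 98 x [0.5004 0.5054 0.5126] y [0.0691 0.0944 0.1223] z 0.132 0.143 rect [507.  97.] [14. 60.] 0.5
low 13.62 [ 0.5055 -0.0791  0.0675] [ 0.4 -0.1 -0.4]
True
touch 14.39 [ 0.5349 -0.0789  0.0666] [-3.7 -0.7  2.7]
x 14.89 [ 0.543  -0.0785  0.0663] [-4.1 -0.8  1.3]
x 15.28 [ 0.5491 -0.0784  0.0662] [-6.6  0.9  3. ]
x 15.62 [ 0.5503 -0.0783  0.066 ] [-17.8  -2.5  14.6]
x 15.91 [ 0.5578 -0.0781  0.0659] [-8.6  0.5  3. ]
x 16.19 [ 0.5622 -0.0781  0.066 ] [-9.4  1.   3.1]
push top block 0
push top bar 133 x [0.4994 0.5058 0.5129] y [0.0682 0.0944 0.1211] z 0.119 0.149 rect [509.  95.] [20. 58.] 0.7
push side block 50 x [0.55   0.5529 0.5656] y [-0.0889 -0.0856 -0.0711] z 0.076 0.099 rect [555. -83.] [11. 23.] 47.0
push side bar 98 x [0.5002 0.5051 0.5125] y [0.0684 0.0936 0.1228] z 0.132 0.143 rect [507.  98.] [14. 60.] 1.4
```

View pics/side3.png

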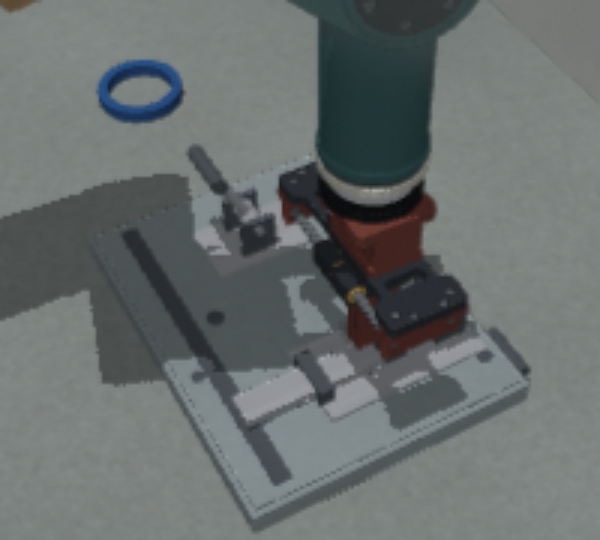

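The side crop shows the shut fingers on the block (px ≈ 400,340), the lever back at rest (≈ 205,165) and the bolt tip drawn in (≈ 245,405). Travel is now about 0.027, so I'll push a few mm more for margin and measure the bolt end.

Run:
```python
from h import *
f0=lambda s:print(s,round(current_clock(),2),np.round(current_position(),4),np.round(current_force(),1))
def bolt():
    for n in ("top","side"):
        W=cloud(capture(n)); rep(n+" bolt",box(W,[.34,-.095,.039],[.49,-.065,.05]))
bolt(); f0("now")
servo_line([.572,-.079,.067],rate=.03); f0("x"); sleep(.5); f0("hold")
bolt(); look()
for n in ("top","side"):
    c=capture(n);W=cloud(c)
    if n=="top": cv2.imwrite("pics/top4.png",cv2.resize(c["image"][160:300,180:460],None,fx=2.5,fy=2.5))
    for qn in ("lock_cylinder","coin_box","clamp_ring"):
        for s in silhouettes(n,qn)[:1]:
            print(n,qn,round(s["conf"],2),np.nanmedian(W[s["region"]],0).round(3))
print(np.round(current_qvel(),3))
```

```text
top bolt 0
side bolt 184 x [0.4476 0.4673 0.4884] y [-0.0919 -0.08   -0.0662] z 0.039 0.048 rect [468. -79.] [43. 27.] 0.2
now 16.44 [ 0.562  -0.0781  0.066 ] [-8.3  0.2  2.5]
x 16.79 [ 0.5678 -0.078   0.066 ] [-9.4  0.8  4.5]
hold 17.29 [ 0.5676 -0.078   0.066 ] [-7.8  1.1  3.7]
top bolt 0
side bolt 168 x [0.4529 0.4702 0.4896] y [-0.0924 -0.0799 -0.066 ] z 0.039 0.048 rect [471. -79.] [38. 29.] 0.2
top block 0
top bar 136 x [0.4995 0.5062 0.5132] y [0.0682 0.0946 0.1212] z 0.118 0.147 rect [509.  95.] [20. 58.] 0.1
side block 53 x [0.5555 0.5582 0.5723] y [-0.0883 -0.086  -0.0704] z 0.076 0.1 rect [562. -83.] [14. 25.] 47.6
side bar 97 x [0.5007 0.5054 0.5127] y [0.0678 0.094  0.1214] z 0.13 0.144 rect [507.  96.] [58. 14.] 89.2
top lock_cylinder 0.73 [0.509 0.096 0.138]
top coin_box 0.77 [ 0.544 -0.401  0.009]
top clamp_ring 0.68 [0.562 0.392 0.015]
side coin_box 0.6 [ 0.549 -0.39   0.013]
side clamp_ring 0.78 [0.541 0.373 0.012]
[-0.001 -0.001 -0.    -0.001  0.002  0.   ]
```

View pics/top4.png

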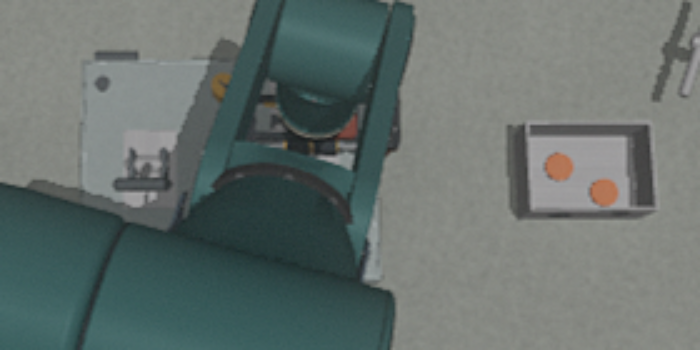

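The top crop shows the lever back at rest and the brass cylinder still at image px ≈ 269,194. The coin box hasn't moved. Bolt end moved from 0.420 to 0.453, a travel of ≈ 0.033 m. I'm handing in while holding.

```bash
python3 -c "
from bench import *
print(current_position(),current_force(),current_clock());print(close_job())"
```

```text
[ 0.56760225 -0.07801256  0.06594013] [-10.06611378   0.34339066   4.67147693] 17.8917
the job is handed in; nothing more can be done
None
```

The function check is done and handed in at 17.9 s on the robot's clock, with the fingers still holding the thumb block pushed back.

- **Lever:** I pushed the T-bar with the shut fingers to its hard stop. The push force rose sharply (to about 17 N) at x ≈ 0.559, where the stop was expected. I then backed off, and the side camera showed the bar back at its rest position (x ≈ 0.505).
- **Latch:** I pushed the thumb block through the click, where the force peaked at about 18 N and then dropped to about 9 N. It is held at about 0.033 m of travel, past the 0.026 m where the click ends and short of the 0.038 m stop. Finger travel and the bolt end (0.420 to 0.453 m) agree on this. The push at hand-in was about 10 N.
- **Bystanders:** The coin box and clamp ring are where they were in the side view, within measuring noise.

**Checks that failed or disagreed:**
- **Cylinder:** In the last top view the network mistook the lever bar for the lock cylinder, and it found no cylinder in the side view. In the picture itself the cylinder is at its original pixel position.
- **Clamp ring:** Its position read about 2 cm off in that top view, probably because the arm partly hid it. The side view read as before.
- **Top camera:** The arm hid the bar right after release and the block during the push. The top view showed the bar at rest again once the arm had moved to the latch.

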